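# Thread the filler cap onto the steam cleaner

## Task

The red filler cap is only sitting loose on the sloping filler neck of the bench steam cleaner. Hold it by its wing, keep it pressed gently along the neck and turn it backward (counter-clockwise, looking down on the cap) until you feel it drop into the start of the thread, then, still pressing lightly, turn it forward (clockwise) until it is fully home, and let go. Never force it: do not push hard, wrench against the blunt thread ends or pull the cap off, and leave the bottle, the spool and the tin where they stand.

Things in the scene. Friction and masses are not known exactly. Their poses are not given: they have to be found in the camera images.
- steam_cleaner: fixed aluminium steam cleaner, 130 mm (own x) by 145 mm (own y, from -75 to +70) and 95 mm high, with a carrying handle on top up to 112 mm; origin on the desk under it, z up, gauge and green switch on its -x front; its -y shoulder slopes down at 35 degrees and carries the filler neck
- filler_boss: black collar (66 mm in diameter, 31 mm high, fixed to the sloped shoulder) round the hidden threaded neck; origin on the neck axis at the sloped face; z is the neck axis, leaning 35 degrees from vertical toward the cleaner's own -y; x is the cleaner's x. Heights along the neck below are along this z
- filler_cap: loose red screw cap (about 0.08 kg), 51 mm in diameter, 22 mm high with a wing grip on top; origin on its axis at the underside of its skirt, z along its axis to the wing, own x along the wing. The wing is 46 mm long (own x), 13 mm thick (own y), from 22 to 53 mm above the origin. A plug (21 mm) guides it in the neck; three lugs inside the skirt ride on the thread
- cap_grip (a point): point on the cap's axis 44 mm above its origin, within the wing, where it can be gripped across its 13 mm thickness (own y of the cap) with the fingers pointing along the cap's -z; fingertips may reach down to 21 mm below it
- neck_land (a point): point on the neck axis 30 mm above the collar's origin: place of the cap's origin while its lugs rest on the three flat lands of the thread, as at the start. Counter-clockwise by a hidden angle between 15 and 75 degrees the lugs come over notches, each 18 degrees wider than a lug. Blunt thread ends stop the turn just past the notch, and also clockwise on the lands
- neck_notch (a point): point on the neck axis 21.5 mm above the collar's origin: place of the cap's origin when pressed down in the notches (the thread start) onto their floor. Pressing works against a spring seal: 2 N at the lands, 0.4 N more per mm; released in the notch the cap springs up again
- neck_home (a point): point on the neck axis 18.5 mm above the collar's origin: place of the cap's origin when screwed home and let go. From the notch, clockwise turning runs the lugs under the lands down a 15 degree slope with 1.5 mm play along the axis; after 45 to 65 degrees of clockwise turn (least from the clockwise side of the notch) the cap is home, 22 degrees later it meets an end stop. Home, the thread holds it by itself
- spool: grey spool of solder wire, 60 mm in diameter, 32 mm high, origin at the centre of its underside; bystander
- tin: round aluminium tin, 60 mm in diameter, 27 mm high, origin at the centre of its underside; bystander
- bottle: small bottle with a tan cap, 31 mm wide, 79 mm high, origin at the centre of its underside; bystander
Things that resemble listed ones, but are neither listed nor needed, are in the scene too. There is more than one size of the filler_cap; the job needs the larger.

How it is judged:
By the outcome, as a careful person would: the job done as asked, in the order asked, and still so for the second after the job is handed in, with the robot touching nothing.
It also fails if it takes over 64 s, if anything falls off the work surface, if the arm or the gripper's body presses on something with over 40 N, if the wrist force passes 120 N, or if a joint passes its speed limit or range.

## Robot

A 6-joint arm with a two-finger parallel gripper is mounted at the origin on a cart in front of the work surface, level with it; the furniture and walls round the work are solid. World frame = base frame: x ahead of the robot, y to its left, z up, the work surface at z = 0. Lengths are in mm, angles in rad, forces in N, time in s.
With the tool pointing down it reaches from about 275 to 1000 mm from the base axis. Payload 8.4 kg.
Tool frame: the origin (TCP) lies midway between the tips of the shut fingers; the grasp point (between the pads) lies 19 mm behind it; z points along the fingers, y is the line along which they close (so a half turn about z gives the same grasp; the last joint's range is limited). The gripper opens to 85 mm and grips with 20 to 120 N. Pads are 22 mm wide; open, the fingers measure 114 mm over their backs; the gripper's body (76 mm by 85 mm) begins 54 mm behind the grasp point. The pads swing forward as they close: fully open they stand 13 mm farther back than shut.
Start: joints at [-1.179, 0.353, 1.633, -0, 1.155, -0.002], TCP at [239.811, -577.164, 209.081] pointing down, gripper open.
Joint ranges: [-2.63, 2.63], [-0.92, 2.1], [0.06, 2.66], [-1.3, 4.44], [0, 2.69], [-3.02, 3.02]. Speed limits (rad/s): [2.22, 2.22, 2.79, 3.14, 3.14, 3.14].

## Interface

Orientations are given as [roll, pitch, yaw] about the fixed x, y, z axes, in that order (R = Rz(yaw) Ry(pitch) Rx(roll)).
In Python, from rig import monitor, imaging, r gives the robot as it stands.
- The arm moves only by the tool drive_tool, never from a script. Its argument "plan" is a list of rows, each an object of numbers: "x", "y", "z": the shift along the tool's x, y, z in units of 50 mm (1.0 is 50 mm); "ax", "ay", "az": the turn, a rotation vector about the tool's x, y, z in units of 6 degrees (1.0 is 6 degrees); "hand": the finger opening in mm, from 0 to 85.4. In form: [{"x": .., "y": .., "z": .., "ax": .., "ay": .., "az": .., "hand": ..}, ...]. A call has 1 to 8 rows; each row is the pose to reach, as a shift and turn from the pose commanded when the call began, along the tool's axes at that moment; what a row does not reach only later rows make up. A row lasts 1/10 s, in which the tool goes at most 50 mm and 8.59 degrees, less where a joint would pass 70% of its speed; a pose out of reach is approached as far as the arm can. A call with a gripper value outside its range is refused whole. The fingers move at their own pace and stop on an object; "grip_force" is the grip in N (left out, the last holds). Time passes only in rows, so rows that repeat a pose let the fingers close. It gives the time, the measured TCP pose, the force, the opening and the grip force at its end, in the units of the state.
- monitor.sense(): the state, without advancing time (a new reading comes with each control period).
- imaging.grab_frame(name): name is "scene" or "top" or "wrist"; returns the picture (420x560x3 uint8, red, green, blue); there is no depth.
- imaging.camera_info(name): a dict with "mtx" (3x3 intrinsics, pixels), "R" (3x3) and "t" (3): a world point X has camera coordinates R X + t. Camera axes: x right, y down, z forward; pixel columns grow to the right and rows downward; lengths in mm; the calibration is good to about 2 mm. A picture is of the moment at which its call begins: read the wrist's pose just before it. camera_info takes no time and is no camera call; for the wrist camera it gives the pose at the moment of the call.
- r.sign_off(): hands the job in; it is judged then, once.
The state is a dict: "clock": time; "qpos": joint angles; "qvel": joint speeds; "joint_efforts": joint torques, N m; "eef_pos": TCP position; "tcp_rot": TCP orientation; "contact_force": force on the tool from outside, world axes, zero at the start; "wrist_torque": the same for the moment, N m; "opening": opening from 0.0 (shut) to 1.0 (fully open); "grasp_force": force on a finger pad.
Only numpy, scipy, OpenCV 4.12 (cv2) and the standard library are available. Lean on these libraries where they do the work, as an engineer would, in place of code of your own. Each camera call takes 0.05 s, during which the arm holds its last target. There are 200 camera calls.

## Working session

There is one attempt and no reset: what is moved stays moved. The work goes in short steps, Python scripts to look and compute and a tool call to move; the robot and the scene stay as the last step left them, time stands still between calls to the robot, and variables do not carry over. Pictures are saved under pics/ and viewed, at most 10 in all, crops included, and the job is handed in when it is done.

Besides the shell and the picture viewer there is one more tool, called after "Request:" as name(argument=value, ...) on one line, values as JSON. drive_tool: Moves the arm, as the interface text tells. Its arguments: {"type":"object","properties":{"plan":{"type":"array","items":{"type":"object","properties":{"x":{"type":"number"},"y":{"type":"number"},"z":{"type":"number"},"ax":{"type":"number"},"ay":{"type":"number"},"az":{"type":"number"},"hand":{"type":"number"}}}},"grip_force":{"type":"number"}},"required":["plan"]}

```bash
mkdir -p pics; python3 - <<'E'
from rig import monitor, imaging, r
import cv2,numpy as np
a=imaging.grab_frame("scene");b=imaging.grab_frame("top");
cv2.imwrite("pics/s.png",a[:,:,::-1]);cv2.imwrite("pics/t.png",b[:,:,::-1])
for n in("scene","top"):
    c=imaging.camera_info(n);print(n,c["mtx"].tolist(),(-c["R"].T@c["t"]).round(),c["R"].round(3).tolist())
print(monitor.sense())
E
```

```text
scene [[467.3672182015156, 0.0, 269.7449018943593], [0.0, 467.3672182015156, 210.19499493214903], [0.0, 0.0, 1.0]] [1244.   25.  638.] [[-0.119, 0.993, 0.007], [0.595, 0.077, -0.8], [-0.795, -0.091, -0.6]]
top [[410.82398531329795, 0.0, 279.8856674898377], [0.0, 410.82398531329795, 215.14708525944403], [0.0, 0.0, 1.0]] [501. -32. 967.] [[-0.007, -1.0, 0.016], [-0.997, 0.006, -0.077], [0.077, -0.016, -0.997]]
{'clock': 0.1, 'qpos': array([-1.17944728e+00,  3.53594122e-01,  1.63407430e+00,  1.21829306e-05,
        1.15519972e+00, -2.39655752e-03]), 'qvel': array([ 0.00056999, -0.00201768, -0.00371021,  0.00168168, -0.00016998,
       -0.00042876]), 'joint_efforts': array([ 2.61143538e-05, -6.06356335e+01, -3.42817605e+01,  6.85057353e-05,
        3.91514550e-03,  3.40767849e-05]), 'eef_pos': array([ 239.60956905, -576.74158602,  208.42103749]), 'tcp_rot': array([-3.14031720e+00, -1.41963290e-05,  3.93740673e-01]), 'contact_force': array([ 0.93959122,  0.05004185, -0.23055218]), 'wrist_torque': array([ 0.01122528, -0.01816988, -0.00983893]), 'grasp_force': 0.0, 'opening': 0.9960909886499681}
```

View pics/s.png

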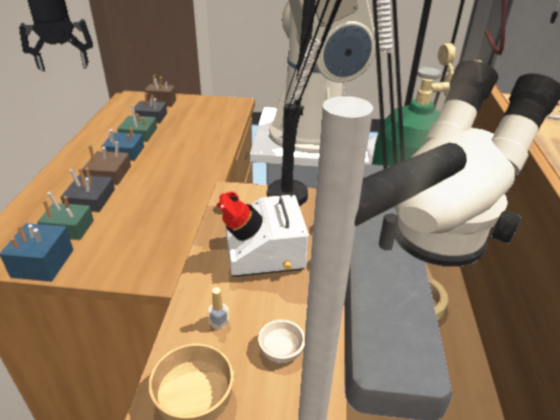

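View pics/t.png

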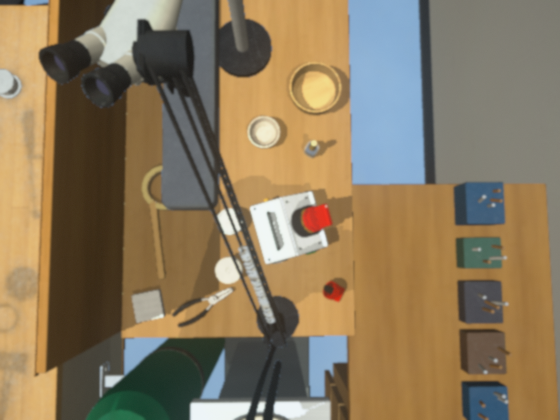

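The scene view shows the cleaner at about (265,235), with the red cap on its black collar at (237,212). In the top view the large cap is at (317,218) and the smaller decoy at (334,290). The neck leans toward world -y, which is right in the top view.

```bash
cat > h.py <<'E'
from rig import monitor, imaging, r
import cv2,numpy as np
from scipy.spatial.transform import Rotation as Ro
def ray(n,p,c=None):
    c=c or imaging.camera_info(n); R=c["R"]; o=-R.T@c["t"]
    d=R.T@np.linalg.solve(c["mtx"],[p[0],p[1],1]); return o,d/np.linalg.norm(d)
def plane(n,p,z,c=None):
    o,d=ray(n,p,c); return o+d*(z-o[2])/d[2]
def tri(rays):
    A=0;b=0
    for o,d in rays:
        P=np.eye(3)-np.outer(d,d); A=A+P; b=b+P@o
    x=np.linalg.solve(A,b); return x,[np.linalg.norm((np.eye(3)-np.outer(d,d))@(x-o)) for o,d in rays]
def proj(n,X,c=None):
    c=c or imaging.camera_info(n); q=c["mtx"]@(c["R"]@np.asarray(X,float)+c["t"]); return q[:2]/q[2]
def red(a):
    h=cv2.cvtColor(a,cv2.COLOR_RGB2HSV); return (((h[...,0]<8)|(h[...,0]>172))&(h[...,1]>150)&(h[...,2]>70)).astype(np.uint8)
E
python3 - <<'E'
from h import *
a=cv2.cvtColor(cv2.imread("pics/s.png"),4);b=cv2.cvtColor(cv2.imread("pics/t.png"),4)
for n,i in(("s",a),("t",b)):
    k,l,st,ce=cv2.connectedComponentsWithStats(red(i))
    print(n,[(st[j].tolist(),ce[j].round(1).tolist()) for j in range(1,k) if st[j,4]>30])
A=cv2.resize(a[180:280,210:320],(400,364),interpolation=2)
B=cv2.resize(b[180:280,240:350],(400,364),interpolation=2)
cv2.imwrite("pics/c.png",np.hstack([A,B])[:,:,::-1])
E
```

```text
s [([217, 192, 34, 37, 784], [233.1, 210.1])]
t [([303, 204, 29, 28, 592], [316.6, 217.6]), ([324, 282, 20, 19, 215], [334.2, 291.5])]
```

View pics/c.png

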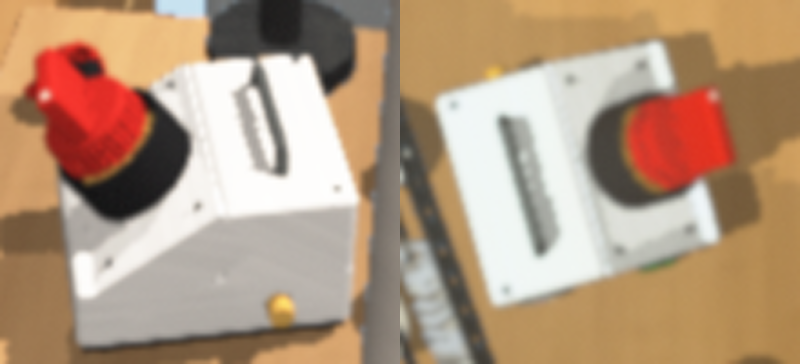

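The left crop is the scene view: cap with its wing tilted to the upper left, and the yellow knob on the +x face. The right crop is the top view: roof corners at about (37,98), (95,306), (145,65) and (208,275) in crop coordinates, with the wing running roughly along the cleaner's x near crop (715-400,125).

```bash
python3 - <<'E'
from h import *
f=lambda u,v:(240+u*.275,180+v*.2747)
g=lambda u,v:(210+u*.275,180+v*.2747)
T=[plane("top",f(*p),95) for p in[(37,98),(95,306),(145,65),(208,275)]]
print(np.round(T,1).tolist())
S=[plane("scene",g(*p),95) for p in[(310,57),(357,203),(222,217),(195,62)]]
print(np.round(S,1).tolist())
v=T[0]-T[1];w=T[2]-T[3];print(np.linalg.norm(v),np.linalg.norm(w),[np.degrees(np.arctan2(k[1],k[0])) for k in(v,w)])
v=S[1]-S[0];w=S[2]-S[3];print(np.linalg.norm(v),np.linalg.norm(w),[np.degrees(np.arctan2(k[1],k[0])) for k in(v,w)])
print("capred",tri([ray("scene",(233.1,210.1)),ray("top",(316.6,217.6))]))
print("lower edge",[ (plane("top",f(*p),z)).round(1).tolist() for p in[(265,40),(318,240)] for z in (20,40,50)])
E
```

```text
[[585.7, 16.9, 95.0], [464.6, -16.6, 95.0], [604.8, -46.5, 95.0], [481.9, -82.3, 95.0]]
[[468.1, -12.6, 95.0], [591.1, 20.1, 95.0], [610.3, -45.2, 95.0], [481.1, -75.5, 95.0]]
125.69827662189478 127.98599264419737 [np.float64(15.41783544193563), np.float64(16.231624553589565)]
127.25634079057102 132.6065072410987 [np.float64(14.909668955342973), np.float64(13.182398061862225)]
capred (array([ 560.59926856, -122.26630004,  116.63647925]), [np.float64(0.07594895974833142), np.float64(0.07594895974839311)])
lower edge [[629.4, -124.6, 20.0], [626.7, -122.7, 40.0], [625.4, -121.7, 50.0], [501.8, -156.5, 20.0], [501.8, -153.9, 40.0], [501.8, -152.6, 50.0]]
```

```bash
cat >> h.py <<'E'
yaw=np.radians(15.2)
cx=np.array([np.cos(yaw),np.sin(yaw),0]); cy=np.array([-np.sin(yaw),np.cos(yaw),0])
n=np.cos(np.radians(35))*np.array([0,0,1])-np.sin(np.radians(35))*cy
def frame(phi):  # tool rot: z=-n, y = -(cap y) turned phi deg CCW about n from cleaner x
    c=np.cos(np.radians(phi));s=np.sin(np.radians(phi)); e=np.cross(n,cx)
    wx=c*cx+s*e; wy=-s*cx+c*e
    y=-wy; return np.column_stack([np.cross(y,-n),y,-n])
def delta(P,R):
    s=monitor.sense(); R0=Ro.from_euler("xyz",s["tcp_rot"]).as_matrix()
    d=R0.T@(P-s["eef_pos"])/50; w=np.degrees(Ro.from_matrix(R0.T@R).as_rotvec())/6
    print("shift",d.round(3),"turn",w.round(3),"|",np.linalg.norm(d)*50,np.linalg.norm(w)*6,"q",s["qpos"].round(2),"t",s["clock"])
E
python3 - <<'E'
from h import *
p=np.array([558,-117,108])
print(n,frame(0))
delta(p+170*n,frame(0))
print(plane("top",(277,315),0),plane("scene",(287,195),0))
for q in[(293,130),(294,105),(320,30)]:
    print(q,[proj("top",plane("scene",q,z)).round().tolist()+plane("scene",q,z).round().tolist() for z in(100,200,300,400)])
E
```

```text
[ 0.15038553 -0.55351072  0.81915204] [[ 9.65016494e-01  2.14772802e-01 -1.50385535e-01]
 [ 2.62189179e-01 -7.90495234e-01  5.53510722e-01]
 [ 1.38777878e-17 -5.73576436e-01 -8.19152044e-01]]
shift [ 9.158 -4.115 -0.771] turn [5.813 0.375 1.188] | 503.49771198085847 35.67019540036719 q [-1.18  0.35  1.63  0.    1.16 -0.  ] t 0.1
[343.1013424  -39.53608794   0.        ] [332.29273114 -38.83713332   0.        ]
(293, 130) [[278.0, 398.0, 192.0, -39.0, 100.0], [271.0, 309.0, 387.0, -28.0, 200.0], [263.0, 197.0, 583.0, -16.0, 300.0], [252.0, 52.0, 778.0, -4.0, 400.0]]
(294, 105) [[283.0, 474.0, 43.0, -49.0, 100.0], [276.0, 376.0, 266.0, -35.0, 200.0], [267.0, 254.0, 489.0, -21.0, 300.0], [255.0, 97.0, 712.0, -8.0, 400.0]]
(320, 30) [[261.0, 875.0, -679.0, -1.0, 100.0], [255.0, 730.0, -322.0, 3.0, 200.0], [249.0, 552.0, 35.0, 8.0, 300.0], [240.0, 327.0, 393.0, 13.0, 400.0]]
```

Request:
drive_tool(plan=[{"x": 1,"y": -0.45,"z": -0.4,"ax": 0.7,"az": 0.13},{"x": 2,"y": -0.9,"z": -0.7,"ax": 1.4,"az": 0.26},{"x": 3,"y": -1.35,"z": -0.8,"ax": 2.1,"az": 0.4},{"x": 4,"y": -1.8,"z": -0.8,"ax": 2.8,"az": 0.5},{"x": 5,"y": -2.25,"z": -0.8,"ax": 3.5,"az": 0.7},{"x": 6,"y": -2.7,"z": -0.8,"ax": 4.2,"az": 0.85},{"x": 7,"y": -3.1,"z": -0.8,"ax": 4.8,"ay": 0.3,"az": 1},{"x": 8,"y": -3.6,"z": -0.8,"ax": 5.4,"ay": 0.35,"az": 1.1}])

```text
invalid input
```

```bash
python3 - <<'E'
from h import *
delta(np.array([558,-117,108])+170*n,frame(0))
E
```

```text
shift [ 9.158 -4.115 -0.771] turn [5.813 0.375 1.188] | 503.49771198085847 35.67019540036719 q [-1.18  0.35  1.63  0.    1.16 -0.  ] t 0.1
```

Request:
drive_tool(plan=[{"x": 2,"y": -0.9,"z": -0.7,"ax": 1.4,"ay": 0,"az": 0.26,"hand": 85},{"x": 4,"y": -1.8,"z": -0.8,"ax": 2.8,"ay": 0,"az": 0.5,"hand": 85},{"x": 6,"y": -2.7,"z": -0.8,"ax": 4.2,"ay": 0.2,"az": 0.85,"hand": 85},{"x": 8,"y": -3.6,"z": -0.8,"ax": 5.4,"ay": 0.35,"az": 1.1,"hand": 85},{"x": 9.15,"y": -4.1,"z": -0.8,"ax": 5.8,"ay": 0.37,"az": 1.2,"hand": 85},{"x": 9.15,"y": -4.1,"z": -0.8,"ax": 5.8,"ay": 0.37,"az": 1.2,"hand": 85},{"x": 9.15,"y": -4.1,"z": -0.8,"ax": 5.8,"ay": 0.37,"az": 1.2,"hand": 85},{"x": 9.15,"y": -4.1,"z": -0.8,"ax": 5.8,"ay": 0.37,"az": 1.2,"hand": 85}])

```text
clock: 0.9
eef_pos: [512.9, -286.7, 244.5]
tcp_rot: [-2.532, 0.001, 0.264]
contact_force: [0.1, -1.7, -0.0]
opening: 0.994
grasp_force: 0.0
```

```bash
python3 - <<'E'
from h import *
delta(np.array([558,-117,108])+170*n,frame(0))
E
```

```text
shift [ 1.759 -0.928  0.578] turn [ 0.017  0.003 -0.018] | 103.5485887235585 0.14856462161790465 q [-0.71  0.57  1.36  0.33  1.73  0.56] t 0.9
```

Request:
drive_tool(plan=[{"x": 0.9,"y": -0.5,"z": 0.3,"ax": 0,"ay": 0,"az": 0,"hand": 85},{"x": 1.75,"y": -0.93,"z": 0.58,"ax": 0,"ay": 0,"az": 0,"hand": 85},{"x": 1.75,"y": -0.93,"z": 0.58,"ax": 0,"ay": 0,"az": 0,"hand": 85},{"x": 1.75,"y": -0.93,"z": 0.58,"ax": 0,"ay": 0,"az": 0,"hand": 85}])

```text
clock: 1.3
eef_pos: [582.3, -211.4, 247.3]
tcp_rot: [-2.533, 0.001, 0.267]
contact_force: [-0.2, 0.1, -0.1]
opening: 0.998
grasp_force: 0.0
```

```bash
python3 - <<'E'
from h import *
c=imaging.camera_info("wrist");a=imaging.grab_frame("wrist");cv2.imwrite("pics/w1.png",a[:,:,::-1])
np.savez("w1.npz",**c)
delta(np.array([558,-117,108])+170*n,frame(0))
R=c["R"];o=-R.T@c["t"]; s=monitor.sense()
R0=Ro.from_euler("xyz",s["tcp_rot"]).as_matrix(); print("cam in tool",R0.T@(o-s["eef_pos"]),(R0.T@R.T).round(3).tolist(),c["mtx"][0])
k,l,st,ce=cv2.connectedComponentsWithStats(red(a))
print([(st[j].tolist(),ce[j].round(1).tolist()) for j in range(1,k) if st[j,4]>30])
for h in(30,52,83): print(h,proj("wrist",np.array([558,-117,108])+(h-74)*n,c))
E
```

```text
shift [ 0.045 -0.014  0.011] turn [ 0.024  0.014 -0.008] | 2.4465009265433637 0.1725032862791307 q [-0.58  0.58  1.33  0.39  1.7   0.68] t 1.35
cam in tool [  76.28600686   -1.65317253 -165.98966145] [[0.002, -0.955, -0.297], [1.0, 0.002, 0.001], [-0.0, -0.297, 0.955]] [299.90797614   0.         282.81458056]
[([262, 160, 48, 52, 1772], [285.8, 184.3]), ([306, 266, 35, 30, 612], [322.8, 282.4])]
30 [282.95760383 176.87016528]
52 [283.01563479 180.36099843]
83 [283.10976548 186.02339863]
```

View pics/w1.png

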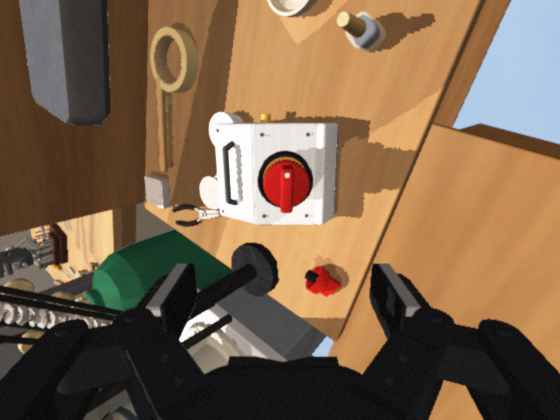

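The wrist view shows the cap on its collar at (286,182), with the wing nearly vertical in the image, from about (287,165) to (288,210). That puts it along tool x. The decoy cap is at (322,282).

```bash
python3 - <<'E'
from h import *
a=cv2.imread("pics/w1.png")[115:235,205:350]
cv2.imwrite("pics/w1c.png",cv2.resize(a,None,fx=5,fy=5,interpolation=2))
E
```

```text
(no output)
```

View pics/w1c.png

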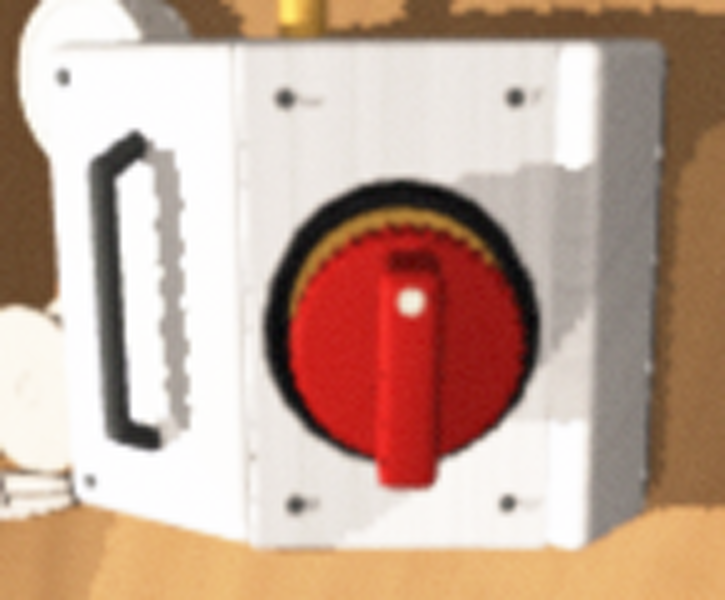

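The crop gives the collar disc at columns 265–540 with its top at row 180. The cap disc spans columns 290–527, and the wing top spans 378–438 × 272–487. The wing is parallel to the cleaner's x to within about 1°.

```bash
cat >> h.py <<'E'
from scipy.optimize import least_squares
def fit(obs): # obs: (cam,px,s along neck,lateral offset vec); unknown p=cap_grip point (s=74)
    f=lambda p:np.concatenate([proj("",p+(s-74)*n+o,c)-np.array(px) for c,px,s,o in obs])
    q=least_squares(f,[558,-117,108]); return q.x,f(q.x).round(1)
E
python3 - <<'E'
from h import *
c=dict(np.load("w1.npz"))
g=lambda u,v:(205+u/5-.4,115+v/5-.4)
e=np.cross(n,cx)
# tool y = -e (image right), tool x=cx (image up)
obs=[(c,g(265,320),31,33*e),(c,g(540,320),31,-33*e),(c,g(402,180),31,33*cx),
(c,g(290,341),50,25.5*e),(c,g(527,341),50,-25.5*e),
(c,g(408,272),83,23*cx),(c,g(408,487),83,-23*cx),(c,g(378,380),83,6.5*e),(c,g(438,380),83,-6.5*e)]
p,res=fit(obs);print(p,res)
delta(p+60*n-0*n,frame(0))
S=np.array(p)-74*n; rel=S[:2]-np.array([527.4,2]);print("boss",S,"own x",rel@cx[:2],"own y",70+rel@cy[:2])
b=cv2.imread("pics/s.png")
print("scene",proj("scene",p+9*n+23*cx),proj("scene",p+9*n-23*cx),"top",proj("top",p+9*n+23*cx),proj("top",p+9*n-23*cx))
E
```

```text
[ 566.89812887 -136.86504052  133.63353164] [-0.2  1.1  1.1  1.1  0.6  0.5  0.2  0.3 -1.3  0.3  0.  -1.7 -0.2 -0.1
 -0.5 -0.5  0.4 -0.5]
shift [0.115 0.04  1.545] turn [ 0.024  0.014 -0.008] | 77.47769298165404 0.1725032862791307 q [-0.58  0.58  1.33  0.39  1.7   0.68] t 1.35
boss [555.7695993  -95.9052471   73.01628036] own x 1.7074349414349212 own y -31.91838028325334
scene [222.05471324 208.53124245] [220.45240371 193.896501  ] top [324.37772888 201.99960878] [330.68184557 223.86008759]
```

Request:
drive_tool(plan=[{"x": 0.1,"y": 0.04,"z": 0.8,"ax": 0,"ay": 0,"az": 0,"hand": 85},{"x": 0.1,"y": 0.04,"z": 1.2,"ax": 0,"ay": 0,"az": 0,"hand": 60},{"x": 0.1,"y": 0.04,"z": 1.2,"ax": 0,"ay": 0,"az": 0,"hand": 60},{"x": 0.1,"y": 0.04,"z": 1.2,"ax": 0,"ay": 0,"az": 0,"hand": 60}])

```text
clock: 1.75
eef_pos: [577.8, -181.2, 197.9]
tcp_rot: [-2.533, 0.001, 0.263]
contact_force: [-0.6, 0.2, 0.7]
opening: 0.702
grasp_force: 0.0
```

```bash
python3 - <<'E'
from h import *
c=imaging.camera_info("wrist");a=imaging.grab_frame("wrist")
np.savez("w2.npz",**c)
u,v=proj("wrist",[566.9,-136.9,133.6],c).astype(int);print(u,v)
x0,y0=u-80,v-75; print(x0,y0,monitor.sense())
cv2.imwrite("pics/w2.png",cv2.resize(a[y0:y0+150,x0:x0+160,::-1],None,fx=4,fy=4,interpolation=2))
E
```

```text
282 207
202 132 {'clock': 1.8, 'qpos': array([-0.54599612,  0.59537097,  1.42195859,  0.40497059,  1.58833299,
        0.67209965]), 'qvel': array([ 0.00186171, -0.00557298, -0.01235468,  0.00237658, -0.00443188,
        0.00101976]), 'joint_efforts': array([ 4.50210571e-01, -7.23799467e+01, -2.99701577e+01,  2.05656566e+00,
        2.62492284e+00, -7.90372869e-03]), 'eef_pos': array([ 578.43539385, -181.50780149,  198.4394909 ]), 'tcp_rot': array([-2.53447249e+00, -1.88090303e-04,  2.62896528e-01]), 'contact_force': array([-0.0527627 ,  0.25590771,  0.47430948]), 'wrist_torque': array([-0.31755204, -0.06338883, -0.0700178 ]), 'grasp_force': 0.0, 'opening': 0.7020480639367885}
```

View pics/w2.png

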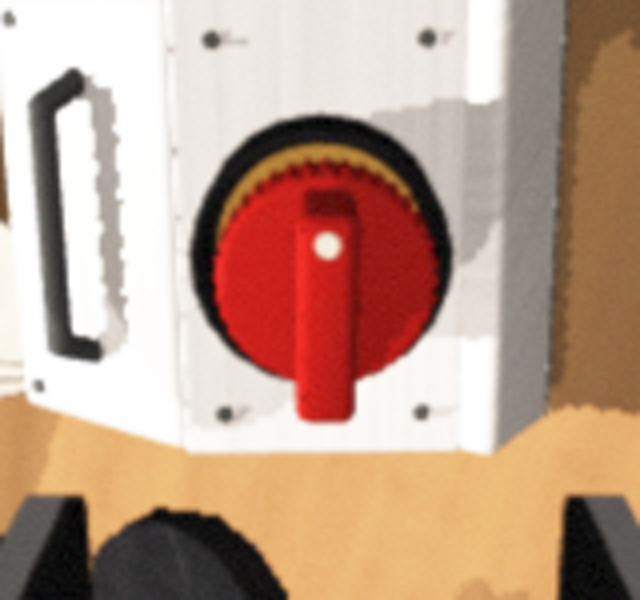

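In the close view the collar spans columns 192–453 with its top at row 113. The cap spans columns 213–440 and rows 162–382, and the wing top spans 295–356 × 215–421.

```bash
python3 - <<'E'
from h import *
c=dict(np.load("w2.npz"))
g=lambda u,v:(202+u/4-.4,132+v/4-.4)
e=np.cross(n,cx)
obs=[(c,g(192,245),31,33*e),(c,g(453,245),31,-33*e),(c,g(322,113),31,33*cx),
(c,g(213,272),50,25.5*e),(c,g(440,272),50,-25.5*e),
(c,g(325,214),83,23*cx),(c,g(325,421),83,-23*cx),(c,g(295,318),83,6.5*e),(c,g(356,318),83,-6.5*e)]
p,res=fit(obs);print(p,res)
for A in(obs[:3],obs[5:]): print(fit(A))
delta(p+20*n,frame(0));delta(p-18*n,frame(0))
E
```

```text
[ 568.80377153 -138.19020365  136.04855454] [-0.6  1.9  1.5  1.7  0.5  1.   0.2  0.2 -1.2  0.1 -0.1 -2.4  0.  -0.2
 -0.5 -0.7  0.2 -0.7]
(array([ 567.00508702, -132.94488812,  128.91398997]), array([-0.1,  0. ,  0. , -0.1,  0. ,  0.1]))
(array([ 563.66281051, -133.96785195,  128.16126047]), array([ 0. , -0.3,  0.1, -0.3, -0.1,  0.3, -0. ,  0.3]))
shift [ 0.04  -0.015  1.131] turn [ 0.036 -0.015 -0.018] | 56.57292980663699 0.25489606520804203 q [-0.55  0.6   1.42  0.4   1.59  0.67] t 1.8
shift [ 0.038 -0.018  1.891] turn [ 0.036 -0.015 -0.018] | 94.55683399605022 0.25489606520804203 q [-0.55  0.6   1.42  0.4   1.59  0.67] t 1.8
```

```bash
python3 - <<'E'
from h import *
c1=dict(np.load("w1.npz"));c2=dict(np.load("w2.npz"))
R={"w1":ray("",(205+411/5-.4,115+302/5-.4),c1),"w2":ray("",(202+327/4-.4,132+246/4-.4),c2),
"s":ray("scene",(210+43*.275-.4,180+95*.2747-.4)),"t":ray("top",(240+314*.275-.4,180+95*.2747-.4))}
for k in("w1 w2 s t","s t","w2 t","w2 s","w1 s","w1 t"):
    x,r_=tri([R[j] for j in k.split()]);print(k,x.round(1),np.round(r_,1),"n:",(x@n).round(1),"x",(x@cx).round(1),"e",(x@np.cross(n,cx)).round(1))
for p in([568.8,-138.2,136],[566.9,-136.9,133.6]): p=np.array(p);print(p@n+9,p@cx,p@np.cross(n,cx))
E
```

```text
w1 w2 s t [ 583.2 -138.6  141.4] [0.3 0.2 0.3 0.3] n: 280.2 x 526.4 e -153.7
s t [ 582.8 -138.7  141.5] [0.2 0.2] n: 280.3 x 526.1 e -153.6
w2 t [ 583.1 -138.7  141.2] [0.3 0.3] n: 280.1 x 526.3 e -153.9
w2 s [ 583.3 -138.5  141.6] [0.2 0.2] n: 280.4 x 526.5 e -153.6
w1 s [ 583.3 -138.6  141.6] [0.3 0.3] n: 280.4 x 526.6 e -153.6
w1 t [ 583.1 -138.7  141.1] [0.3 0.3] n: 280.1 x 526.4 e -154.0
282.43915194962534 512.6668375676832 -153.4028156176423
279.46789058884076 511.1741521604189 -153.34368693721854
```

```bash
cat >> h.py <<'E'
e=np.cross(n,cx)
P=lambda x,ee,nn:x*cx+ee*e+nn*n
E
python3 - <<'E'
from h import *
def hit(c,p,k):
    o,d=ray("",p,c); X=o+d*(k-o@n)/(d@n); return [round(X@cx,1),round(X@e,1)]
c1=dict(np.load("w1.npz"));c2=dict(np.load("w2.npz"))
g1=lambda u,v:(205+u/5-.4,115+v/5-.4)
g2=lambda u,v:(202+u/4-.4,132+v/4-.4)
for nm,c,g,L in(("w1",c1,g1,[(408,272),(408,487),(378,380),(438,380),(408,222),(408,462),(290,341),(527,341),(402,180),(265,320),(540,320)]),
 ("w2",c2,g2,[(325,214),(325,421),(295,318),(356,318),(325,160),(325,382),(213,272),(440,272),(322,113),(192,245),(453,245)])):
    print(nm,[hit(c,g(*q),k) for q,k in zip(L,[280.3]*4+[249.3]*4+[228.3]*3)])
p=P(511.5,-153.5,271.3);print(p);delta(p+20*n,frame(0));delta(p-18*n,frame(0))
E
```

```text
w1 [[np.float64(532.6), np.float64(-153.3)], [np.float64(488.3), np.float64(-153.5)], [np.float64(510.8), np.float64(-147.3)], [np.float64(510.9), np.float64(-159.4)], [np.float64(538.2), np.float64(-153.7)], [np.float64(484.3), np.float64(-153.9)], [np.float64(512.1), np.float64(-127.8)], [np.float64(512.2), np.float64(-180.0)], [np.float64(544.9), np.float64(-152.5)], [np.float64(512.6), np.float64(-120.7)], [np.float64(512.6), np.float64(-184.9)]]
w2 [[np.float64(533.2), np.float64(-153.4)], [np.float64(488.6), np.float64(-153.3)], [np.float64(511.4), np.float64(-147.2)], [np.float64(511.4), np.float64(-159.8)], [np.float64(538.7), np.float64(-153.5)], [np.float64(485.8), np.float64(-153.4)], [np.float64(512.8), np.float64(-127.7)], [np.float64(512.7), np.float64(-180.0)], [np.float64(546.3), np.float64(-152.9)], [np.float64(514.0), np.float64(-120.8)], [np.float64(513.9), np.float64(-185.1)]]
[ 567.37315755 -137.39871243  134.19196664]
shift [ 0.016 -0.012  1.174] turn [ 0.036 -0.015 -0.018] | 58.71500138304589 0.25489606520804203 q [-0.55  0.6   1.42  0.4   1.59  0.67] t 1.8
shift [ 0.015 -0.015  1.934] turn [ 0.036 -0.015 -0.018] | 96.71183587725622 0.25489606520804203 q [-0.55  0.6   1.42  0.4   1.59  0.67] t 1.8
```

Request:
drive_tool(plan=[{"x": 0.01,"y": -0.01,"z": 0.7,"ax": 0,"ay": 0,"az": 0,"hand": 50},{"x": 0.01,"y": -0.01,"z": 1.2,"ax": 0,"ay": 0,"az": 0,"hand": 45},{"x": 0.01,"y": -0.01,"z": 1.6,"ax": 0,"ay": 0,"az": 0,"hand": 45},{"x": 0.01,"y": -0.01,"z": 1.9,"ax": 0,"ay": 0,"az": 0,"hand": 45},{"x": 0.01,"y": -0.01,"z": 1.9,"ax": 0,"ay": 0,"az": 0,"hand": 45}], grip_force=25)

```text
clock: 2.3
eef_pos: [563.9, -126.7, 119.3]
tcp_rot: [-2.532, 0.002, 0.264]
contact_force: [-0.4, 1.1, -0.7]
opening: 0.531
grasp_force: 0.0
```

```bash
cat > st.py <<'E'
from h import *
s=monitor.sense();X=s["eef_pos"];R0=Ro.from_euler("xyz",s["tcp_rot"]).as_matrix()
print("t",s["clock"],"TCP rel: x %.2f e %.2f n(TCP-grip) %.2f"%(X@cx-511.8,X@e+153.5,X@n-271.3),"phi %.1f tilt %.2f"%(np.degrees(np.arctan2(R0[:,0]@e,R0[:,0]@cx)),np.degrees(np.arccos(-R0[:,2]@n))))
F=s["contact_force"];T=s["wrist_torque"];print("F n %.2f x %.2f e %.2f | T n %.3f T"%(F@n,F@cx,F@e,T@n),T.round(2),"open",s["opening"],"gf",s["grasp_force"],"q6",s["qpos"][5])
print("commanded/meas to tool axes: rel in tool",(R0.T@(P(511.8,-153.5,271.3)-17*n-X)/50).round(3))
E
python3 st.py
```

```text
t 2.3 TCP rel: x -0.86 e 0.62 n(TCP-grip) -18.67 phi -0.1 tilt 0.11
F n -1.22 x -0.13 e 0.58 | T n -0.004 T [-0.31 -0.08  0.  ] open 0.5313947411918442 gf 0.0 q6 0.6445966658207954
commanded/meas to tool axes: rel in tool [ 0.017  0.012 -0.033]
```

Request:
drive_tool(plan=[{"x": 0.015,"y": 0.01,"z": -0.02,"ax": 0,"ay": 0,"az": 0,"hand": 30},{"x": 0.015,"y": 0.01,"z": -0.02,"ax": 0,"ay": 0,"az": 0,"hand": 15},{"x": 0.015,"y": 0.01,"z": -0.02,"ax": 0,"ay": 0,"az": 0,"hand": 5},{"x": 0.015,"y": 0.01,"z": -0.02,"ax": 0,"ay": 0,"az": 0,"hand": 5},{"x": 0.015,"y": 0.01,"z": -0.02,"ax": 0,"ay": 0,"az": 0,"hand": 5},{"x": 0.015,"y": 0.01,"z": -0.02,"ax": 0,"ay": 0,"az": 0,"hand": 5}], grip_force=25)

```text
clock: 2.9
eef_pos: [566.5, -128.7, 121.2]
tcp_rot: [-2.536, -0.001, 0.264]
contact_force: [2.8, -6.1, 5.7]
opening: 0.125
grasp_force: 25.6
```

```bash
python3 st.py
```

```text
t 2.9 TCP rel: x 1.10 e -0.41 n(TCP-grip) -15.58 phi -0.0 tilt 0.30
F n 8.51 x 1.12 e -2.17 | T n -0.018 T [-0.48 -0.14 -0.02] open 0.12511736178909472 gf 25.64853608608246 q6 0.6454603143300162
commanded/meas to tool axes: rel in tool [-0.022 -0.008  0.028]
```

Request:
drive_tool(plan=[{"x": 0,"y": 0,"z": 0,"ax": 0,"ay": 0,"az": -0.5,"hand": 5},{"x": 0,"y": 0,"z": 0,"ax": 0,"ay": 0,"az": -1,"hand": 5},{"x": 0,"y": 0,"z": 0,"ax": 0,"ay": 0,"az": -1.5,"hand": 5},{"x": 0,"y": 0,"z": 0,"ax": 0,"ay": 0,"az": -1.5,"hand": 5}], grip_force=25)

```text
clock: 3.3
eef_pos: [566.4, -128.5, 121.3]
tcp_rot: [-2.541, -0.092, 0.395]
contact_force: [1.1, -5.3, 7.0]
opening: 0.123
grasp_force: 26.1
```

```bash
python3 st.py
```

```text
t 3.3 TCP rel: x 1.10 e -0.16 n(TCP-grip) -15.58 phi 9.1 tilt 0.27
F n 8.84 x -0.33 e -0.37 | T n -0.148 T [-0.34 -0.01 -0.12] open 0.12299832106237135 gf 26.137988332193345 q6 0.4867266855019126
commanded/meas to tool axes: rel in tool [-0.021 -0.007  0.028]
```

Request:
drive_tool(plan=[{"x": 0,"y": 0,"z": -0.01,"ax": 0,"ay": 0,"az": -0.5,"hand": 5},{"x": 0,"y": 0,"z": -0.01,"ax": 0,"ay": 0,"az": -1,"hand": 5},{"x": 0,"y": 0,"z": -0.01,"ax": 0,"ay": 0,"az": -1.5,"hand": 5}])

```text
clock: 3.6
eef_pos: [566.2, -128.4, 121.5]
tcp_rot: [-2.558, -0.179, 0.526]
contact_force: [1.3, -3.3, 4.9]
opening: 0.124
grasp_force: 25.6
```

```bash
python3 st.py
```

```text
t 3.6 TCP rel: x 0.87 e 0.07 n(TCP-grip) -15.53 phi 18.1 tilt 0.22
F n 6.06 x 0.35 e -0.09 | T n -0.062 T [-0.23 -0.08 -0.09] open 0.12449790978300591 gf 25.602156658424065 q6 0.3294628462004207
commanded/meas to tool axes: rel in tool [-0.017 -0.004  0.029]
```

Request:
drive_tool(plan=[{"x": 0,"y": 0,"z": 0,"ax": 0,"ay": 0,"az": -0.5,"hand": 5},{"x": 0,"y": 0,"z": 0,"ax": 0,"ay": 0,"az": -1,"hand": 5}])

```text
clock: 3.8
eef_pos: [566.0, -128.4, 121.5]
tcp_rot: [-2.576, -0.236, 0.616]
contact_force: [0.6, -3.3, 6.4]
opening: 0.123
grasp_force: 25.7
```

```bash
python3 st.py
```

```text
t 3.8 TCP rel: x 0.76 e 0.13 n(TCP-grip) -15.54 phi 24.1 tilt 0.21
F n 7.11 x -0.30 e 0.96 | T n -0.082 T [-0.16  0.06 -0.03] open 0.12294142119742231 gf 25.71697448962368 q6 0.22471748211802112
commanded/meas to tool axes: rel in tool [-0.015 -0.004  0.029]
```

Request:
drive_tool(plan=[{"x": 0,"y": 0,"z": 0,"ax": 0,"ay": 0,"az": -0.5,"hand": 5},{"x": 0,"y": 0,"z": 0,"ax": 0,"ay": 0,"az": -1,"hand": 5}])

```text
clock: 4.0
eef_pos: [565.9, -128.4, 121.6]
tcp_rot: [-2.6, -0.291, 0.709]
contact_force: [0.2, -2.7, 6.4]
opening: 0.121
grasp_force: 25.8
```

```bash
python3 st.py
```

```text
t 4.0 TCP rel: x 0.63 e 0.27 n(TCP-grip) -15.51 phi 30.1 tilt 0.19
F n 6.78 x -0.52 e 1.49 | T n -0.040 T [-0.04  0.14  0.05] open 0.12085820437431398 gf 25.78310180339031 q6 0.12000529918097719
commanded/meas to tool axes: rel in tool [-0.014 -0.002  0.03 ]
```

Request:
drive_tool(plan=[{"x": 0,"y": 0,"z": 0,"ax": 0,"ay": 0,"az": -0.5,"hand": 5},{"x": 0,"y": 0,"z": 0,"ax": 0,"ay": 0,"az": -1,"hand": 5}])

```text
clock: 4.2
eef_pos: [565.7, -128.3, 121.7]
tcp_rot: [-2.629, -0.343, 0.804]
contact_force: [-0.3, -2.3, 7.1]
opening: 0.126
grasp_force: 25.8
```

```bash
python3 st.py
```

```text
t 4.2 TCP rel: x 0.49 e 0.39 n(TCP-grip) -15.56 phi 36.1 tilt 0.17
F n 7.03 x -0.86 e 2.35 | T n -0.075 T [-0.07  0.22  0.07] open 0.12564675034926917 gf 25.770929467398673 q6 0.015284684332671055
commanded/meas to tool axes: rel in tool [-0.013  0.001  0.029]
```

Request:
drive_tool(plan=[{"x": 0,"y": 0,"z": 0,"ax": 0,"ay": 0,"az": -0.5,"hand": 5},{"x": 0,"y": 0,"z": 0,"ax": 0,"ay": 0,"az": -1,"hand": 5}])

```text
clock: 4.4
eef_pos: [565.6, -128.1, 121.6]
tcp_rot: [-2.665, -0.393, 0.903]
contact_force: [0.3, -2.7, 5.0]
opening: 0.126
grasp_force: 25.2
```

```bash
python3 st.py
```

```text
t 4.4 TCP rel: x 0.37 e 0.49 n(TCP-grip) -15.71 phi 42.1 tilt 0.15
F n 5.66 x -0.44 e 0.65 | T n -0.103 T [-0.04  0.27  0.06] open 0.12591330751166965 gf 25.23841887479648 q6 -0.08945556013466455
commanded/meas to tool axes: rel in tool [-0.012  0.002  0.026]
```

Request:
drive_tool(plan=[{"x": 0,"y": 0,"z": 0,"ax": 0,"ay": 0,"az": -0.5,"hand": 5},{"x": 0,"y": 0,"z": 0,"ax": 0,"ay": 0,"az": -0.5,"hand": 5}])

```text
clock: 4.6
eef_pos: [565.4, -127.9, 121.2]
tcp_rot: [-2.684, -0.416, 0.952]
contact_force: [-0.1, -2.2, 3.6]
opening: 0.126
grasp_force: 24.4
```

```bash
python3 st.py
```

```text
t 4.6 TCP rel: x 0.32 e 0.45 n(TCP-grip) -16.19 phi 45.0 tilt 0.14
F n 4.15 x -0.61 e 0.39 | T n 0.054 T [-0.07  0.04  0.11] open 0.1258743683972253 gf 24.4264427293092 q6 -0.14053565140598773
commanded/meas to tool axes: rel in tool [-0.011  0.002  0.016]
```

Request:
drive_tool(plan=[{"x": 0,"y": 0,"z": 0,"ax": 0,"ay": 0,"az": -0.5,"hand": 5},{"x": 0,"y": 0,"z": 0,"ax": 0,"ay": 0,"az": -0.5,"hand": 5}])

```text
clock: 4.8
eef_pos: [565.4, -127.8, 120.9]
tcp_rot: [-2.705, -0.438, 1.003]
contact_force: [-0.1, -1.5, 2.3]
opening: 0.125
grasp_force: 24.6
```

```bash
python3 st.py
```

```text
t 4.8 TCP rel: x 0.32 e 0.38 n(TCP-grip) -16.47 phi 47.9 tilt 0.13
F n 2.69 x -0.52 e 0.10 | T n -0.035 T [-0.03  0.08  0.02] open 0.12530940412214628 gf 24.573834976181388 q6 -0.19156025767714363
commanded/meas to tool axes: rel in tool [-0.01   0.     0.011]
```

Request:
drive_tool(plan=[{"x": 0,"y": 0,"z": 0.03,"ax": 0,"ay": 0,"az": -0.3,"hand": 5},{"x": 0,"y": 0,"z": 0.06,"ax": 0,"ay": 0,"az": -0.3,"hand": 5},{"x": 0,"y": 0,"z": 0.08,"ax": 0,"ay": 0,"az": -0.3,"hand": 5},{"x": 0,"y": 0,"z": 0.08,"ax": 0,"ay": 0,"az": -0.3,"hand": 5}])

```text
clock: 5.2
eef_pos: [564.9, -125.6, 117.7]
tcp_rot: [-2.717, -0.45, 1.032]
contact_force: [-0.8, -0.7, 4.5]
opening: 0.126
grasp_force: 25.0
```

```bash
python3 st.py
```

```text
t 5.2 TCP rel: x 0.41 e 0.38 n(TCP-grip) -20.42 phi 49.6 tilt 0.13
F n 3.93 x -0.92 e 2.19 | T n -0.019 T [0.05 0.14 0.06] open 0.12612692022520192 gf 25.019454541616142 q6 -0.22221345783499066
commanded/meas to tool axes: rel in tool [-0.011 -0.001 -0.068]
```

Request:
drive_tool(plan=[{"x": 0,"y": 0,"z": 0.03,"ax": 0,"ay": 0,"az": 0,"hand": 5},{"x": 0,"y": 0,"z": 0.06,"ax": 0,"ay": 0,"az": 0,"hand": 5},{"x": 0,"y": 0,"z": 0.08,"ax": 0,"ay": 0,"az": 0,"hand": 5},{"x": 0,"y": 0,"z": 0.08,"ax": 0,"ay": 0,"az": 0,"hand": 5}])

```text
clock: 5.6
eef_pos: [564.6, -123.7, 115.0]
tcp_rot: [-2.718, -0.451, 1.032]
contact_force: [-0.3, -2.6, 10.3]
opening: 0.129
grasp_force: 26.3
```

```bash
python3 st.py
```

```text
t 5.6 TCP rel: x 0.60 e 0.43 n(TCP-grip) -23.72 phi 49.6 tilt 0.16
F n 9.87 x -0.98 e 3.90 | T n -0.059 T [0.19 0.33 0.12] open 0.12877218684172648 gf 26.270647128112614 q6 -0.22353896542806828
commanded/meas to tool axes: rel in tool [-0.014 -0.003 -0.134]
```

Request:
drive_tool(plan=[{"x": 0,"y": 0,"z": 0.003,"ax": 0,"ay": 0,"az": 0.5,"hand": 5},{"x": 0,"y": 0,"z": 0.006,"ax": 0,"ay": 0,"az": 1,"hand": 5},{"x": 0,"y": 0,"z": 0.009,"ax": 0,"ay": 0,"az": 1.5,"hand": 5},{"x": 0,"y": 0,"z": 0.012,"ax": 0,"ay": 0,"az": 2,"hand": 5}])

```text
clock: 6.0
eef_pos: [565.0, -123.5, 114.7]
tcp_rot: [-2.638, -0.356, 0.827]
contact_force: [0.6, -4.1, 9.8]
opening: 0.124
grasp_force: 26.8
```

```bash
python3 st.py
```

```text
t 6.0 TCP rel: x 1.02 e 0.32 n(TCP-grip) -24.02 phi 37.5 tilt 0.20
F n 10.37 x -0.47 e 2.26 | T n 0.102 T [0.27 0.06 0.11] open 0.12430576823314159 gf 26.821005642414093 q6 -0.012250524307497995
commanded/meas to tool axes: rel in tool [-0.02  -0.007 -0.14 ]
```

Request:
drive_tool(plan=[{"x": 0,"y": 0,"z": 0.004,"ax": 0,"ay": 0,"az": 0.5,"hand": 5},{"x": 0,"y": 0,"z": 0.008,"ax": 0,"ay": 0,"az": 1,"hand": 5},{"x": 0,"y": 0,"z": 0.012,"ax": 0,"ay": 0,"az": 1.5,"hand": 5},{"x": 0,"y": 0,"z": 0.016,"ax": 0,"ay": 0,"az": 2,"hand": 5}])

```text
clock: 6.4
eef_pos: [565.4, -123.3, 114.4]
tcp_rot: [-2.583, -0.25, 0.638]
contact_force: [1.6, -4.3, 11.2]
opening: 0.124
grasp_force: 27.5
```

```bash
python3 st.py
```

```text
t 6.4 TCP rel: x 1.52 e 0.16 n(TCP-grip) -24.32 phi 25.5 tilt 0.27
F n 11.82 x 0.42 e 2.72 | T n 0.054 T [ 0.26 -0.08 -0.03] open 0.12440196627712882 gf 27.49786922824569 q6 0.19688609194705936
commanded/meas to tool axes: rel in tool [-0.029 -0.01  -0.146]
```

Request:
drive_tool(plan=[{"x": 0,"y": 0,"z": 0,"ax": 0,"ay": 0,"az": 0.5,"hand": 5},{"x": 0,"y": 0,"z": 0,"ax": 0,"ay": 0,"az": 1,"hand": 5},{"x": 0,"y": 0,"z": 0,"ax": 0,"ay": 0,"az": 1.5,"hand": 5},{"x": 0,"y": 0,"z": 0,"ax": 0,"ay": 0,"az": 2,"hand": 5}])

```text
clock: 6.8
eef_pos: [565.0, -123.3, 113.5]
tcp_rot: [-2.548, -0.135, 0.459]
contact_force: [1.8, -3.0, 5.0]
opening: 0.127
grasp_force: 25.6
```

```bash
python3 st.py
```

```text
t 6.8 TCP rel: x 1.07 e -0.17 n(TCP-grip) -25.11 phi 13.5 tilt 0.25
F n 6.01 x 0.97 e 0.09 | T n 0.010 T [-0.2  -0.17 -0.07] open 0.12657663784675618 gf 25.644114911556244 q6 0.40642268326890046
commanded/meas to tool axes: rel in tool [-0.02  -0.008 -0.162]
```

Request:
drive_tool(plan=[{"x": 0,"y": 0,"z": 0.007,"ax": 0,"ay": 0,"az": 0.5,"hand": 5},{"x": 0,"y": 0,"z": 0.014,"ax": 0,"ay": 0,"az": 1,"hand": 5},{"x": 0,"y": 0,"z": 0.021,"ax": 0,"ay": 0,"az": 1.5,"hand": 5},{"x": 0,"y": 0,"z": 0.025,"ax": 0,"ay": 0,"az": 2,"hand": 5}])

```text
clock: 7.2
eef_pos: [564.8, -122.8, 112.3]
tcp_rot: [-2.535, -0.016, 0.286]
contact_force: [0.4, -4.3, 4.7]
opening: 0.122
grasp_force: 25.8
```

```bash
python3 st.py
```

```text
t 7.2 TCP rel: x 1.02 e -0.42 n(TCP-grip) -26.39 phi 1.5 tilt 0.27
F n 6.34 x -0.75 e -0.80 | T n 0.001 T [-0.33 -0.17 -0.05] open 0.1220944258522177 gf 25.84966152906418 q6 0.6154240005362254
commanded/meas to tool axes: rel in tool [-0.02  -0.008 -0.188]
```

Request:
drive_tool(plan=[{"x": 0,"y": 0,"z": 0.009,"ax": 0,"ay": 0,"az": 0.5,"hand": 5},{"x": 0,"y": 0,"z": 0.017,"ax": 0,"ay": 0,"az": 1,"hand": 5},{"x": 0,"y": 0,"z": 0.022,"ax": 0,"ay": 0,"az": 1.5,"hand": 5},{"x": 0,"y": 0,"z": 0.025,"ax": 0,"ay": 0,"az": 1.8,"hand": 5}])

```text
clock: 7.6
eef_pos: [564.6, -122.3, 111.3]
tcp_rot: [-2.541, 0.091, 0.131]
contact_force: [0.3, -5.5, 6.3]
opening: 0.122
grasp_force: 26.1
```

```bash
python3 st.py
```

```text
t 7.6 TCP rel: x 0.96 e -0.54 n(TCP-grip) -27.53 phi -9.3 tilt 0.28
F n 8.27 x -1.12 e -0.84 | T n 0.006 T [-0.42 -0.1   0.02] open 0.12212106342265346 gf 26.055620312690735 q6 0.8033479312949083
commanded/meas to tool axes: rel in tool [-0.02  -0.007 -0.211]
```

Request:
drive_tool(plan=[{"x": 0,"y": 0,"z": 0.003,"ax": 0,"ay": 0,"az": 0.3,"hand": 5},{"x": 0,"y": 0,"z": 0.005,"ax": 0,"ay": 0,"az": 0.6,"hand": 5},{"x": 0,"y": 0,"z": 0.005,"ax": 0,"ay": 0,"az": 0.9,"hand": 5},{"x": 0,"y": 0,"z": 0.005,"ax": 0,"ay": 0,"az": 0.9,"hand": 5}])

```text
clock: 8.0
eef_pos: [564.3, -122.0, 111.0]
tcp_rot: [-2.55, 0.144, 0.053]
contact_force: [0.7, -4.5, 6.3]
opening: 0.125
grasp_force: 25.9
```

```bash
python3 st.py
```

```text
t 8.0 TCP rel: x 0.75 e -0.48 n(TCP-grip) -27.95 phi -14.7 tilt 0.26
F n 7.77 x -0.47 e -0.04 | T n 0.004 T [-0.41 -0.04  0.05] open 0.12461628419960437 gf 25.888988077640533 q6 0.8966057592058178
commanded/meas to tool axes: rel in tool [-0.016 -0.005 -0.219]
```

Request:
drive_tool(plan=[{"x": 0,"y": 0,"z": -0.01,"ax": 0,"ay": 0,"az": 0,"hand": 5},{"x": 0,"y": 0,"z": -0.025,"ax": 0,"ay": 0,"az": 0,"hand": 5},{"x": 0,"y": 0,"z": -0.025,"ax": 0,"ay": 0,"az": 0,"hand": 5}])

```text
clock: 8.3
eef_pos: [564.1, -122.2, 111.8]
tcp_rot: [-2.549, 0.143, 0.056]
contact_force: [0.6, -5.1, 3.5]
opening: 0.128
grasp_force: 25.5
```

```bash
python3 st.py
```

```text
t 8.3 TCP rel: x 0.48 e -0.13 n(TCP-grip) -27.19 phi -14.5 tilt 0.19
F n 5.74 x -0.79 e -2.19 | T n 0.058 T [-0.47 -0.18  0.04] open 0.12824116992360685 gf 25.54925411939621 q6 0.8941110433354638
commanded/meas to tool axes: rel in tool [-0.01   0.001 -0.204]
```

Request:
drive_tool(plan=[{"x": 0,"y": 0,"z": -0.01,"ax": 0,"ay": 0,"az": 0,"hand": 5},{"x": 0,"y": 0,"z": -0.016,"ax": 0,"ay": 0,"az": 0,"hand": 5},{"x": 0,"y": 0,"z": -0.016,"ax": 0,"ay": 0,"az": 0,"hand": 5}])

```text
clock: 8.6
eef_pos: [563.8, -122.3, 112.2]
tcp_rot: [-2.548, 0.144, 0.057]
contact_force: [1.9, -3.6, 1.2]
opening: 0.122
grasp_force: 24.6
```

```bash
python3 st.py
```

```text
t 8.6 TCP rel: x 0.24 e 0.06 n(TCP-grip) -26.93 phi -14.5 tilt 0.15
F n 3.24 x 0.84 e -2.60 | T n 0.059 T [-0.6  -0.22  0.03] open 0.12208280496324199 gf 24.649534821510315 q6 0.8937340971249601
commanded/meas to tool axes: rel in tool [-0.004  0.003 -0.199]
```

The cap seats against the thread about 11.4 mm below the lands, where 11.5 mm is expected, so the thread is holding it. I'm releasing it.

Request:
drive_tool(plan=[{"x": 0,"y": 0,"z": 0,"ax": 0,"ay": 0,"az": 0,"hand": 12},{"x": 0,"y": 0,"z": 0,"ax": 0,"ay": 0,"az": 0,"hand": 20},{"x": 0,"y": 0,"z": 0,"ax": 0,"ay": 0,"az": 0,"hand": 45},{"x": 0,"y": 0,"z": 0,"ax": 0,"ay": 0,"az": 0,"hand": 45},{"x": 0,"y": 0,"z": 0,"ax": 0,"ay": 0,"az": 0,"hand": 45},{"x": 0,"y": 0,"z": -0.5,"ax": 0,"ay": 0,"az": 0,"hand": 45},{"x": 0,"y": 0,"z": -1.2,"ax": 0,"ay": 0,"az": 0,"hand": 45},{"x": 0,"y": 0,"z": -2,"ax": 0,"ay": 0,"az": 0,"hand": 45}])

```text
clock: 9.4
eef_pos: [578.4, -177.3, 194.9]
tcp_rot: [-2.547, 0.145, 0.058]
contact_force: [0.8, 0.1, 0.3]
opening: 0.529
grasp_force: 0.0
```

Request:
drive_tool(plan=[{"x": 0,"y": 0,"z": -0.4,"ax": 0,"ay": 0,"az": 0,"hand": 60},{"x": 0,"y": 0,"z": -0.4,"ax": 0,"ay": 0,"az": 0,"hand": 60},{"x": 0,"y": 0,"z": -0.4,"ax": 0,"ay": 0,"az": 0,"hand": 60}])

```text
clock: 9.7
eef_pos: [581.6, -188.2, 210.4]
tcp_rot: [-2.548, 0.144, 0.056]
contact_force: [-0.7, -0.0, -0.8]
opening: 0.704
grasp_force: 0.0
```

```bash
python3 st.py; python3 - <<'E'
from h import *
c=imaging.camera_info("wrist");a=imaging.grab_frame("wrist");np.savez("w3.npz",**c)
u,v=proj("wrist",P(511.8,-153.5,262),c).astype(int);x0,y0=max(u-80,0),max(v-75,0);print(x0,y0)
A=cv2.resize(a[y0:y0+150,x0:x0+160,::-1],(480,450),interpolation=2)
b=imaging.grab_frame("scene")[180:280,210:281,::-1]
cv2.imwrite("pics/w3.png",np.hstack([A,cv2.resize(b,(320,450),interpolation=2)]))
E
```

```text
t 9.7 TCP rel: x 0.11 e 0.44 n(TCP-grip) 92.67 phi -14.5 tilt 0.13
F n -0.80 x -0.72 e -0.33 | T n 0.025 T [-0.23 -0.08  0.02] open 0.7042958054397815 gf 0.0 q6 0.9293406308402444
commanded/meas to tool axes: rel in tool [-1.000e-03  4.000e-03  2.193e+00]
203 126
```

View pics/w3.png

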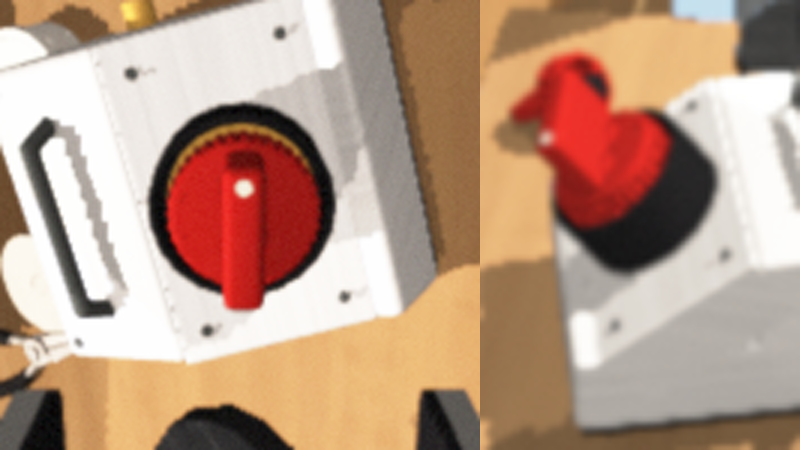

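The cap now sits deeper in the collar, with its wing still aligned with the tool at -14.5°. The white dot is at (244,188) in the wrist crop and (546,138) in the scene crop. I'll check its height before handing in.

```bash
python3 - <<'E'
from h import *
c=dict(np.load("w3.npz"))
x,q=tri([ray("",(203+244/3-.4,126+188/3-.4),c),ray("scene",(210+66*71/320-.4,180+138/4.5-.4))])
print(x,q,"n",x@n,"expect 268.8")
if abs(x@n-268.8)<2: print(r.sign_off())
E
```

```text
[ 580.80908856 -134.64119615  129.62243241] [np.float64(0.4584188568098703), np.float64(0.4584188568098083)] n 268.0511115366281 expect 268.8
the job is handed in; nothing more can be done
None
```

The larger filler cap is screwed home and released, and the job is handed in. It dropped into the notch after about 42–45° counter-clockwise, then turned about 64° clockwise. A camera check put it within 1 mm of the expected home height, wrist readings showed about 12 N of pressing at most, and the robot clock read about 10 s.

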